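Close the shielded test box with its hook-in cover

ROBOT

A 6-joint arm with a two-finger parallel gripper is mounted at the origin on the work surface; the furniture and walls round the work are solid. World frame = base frame: x ahead of the robot, y to its left, z up, the work surface at z = 0. Lengths are in m, angles in degrees, forces in N, time in s.
With the tool pointing down it reaches from about 0.4 to 0.825 m from the base axis. Payload 7 kg.
Tool frame: the origin (TCP) lies at the centre of the arm's flange, where the gripper is bolted on; the fingertips stand 178 mm ahead of it and the grasp point (between the pads) lies 159 mm ahead of it; x points along the fingers, y is the direction in which the jaws open and shut, and the axes are right-handed (so a half turn about x gives the same grasp; the last joint's range is limited). The gripper opens to 88 mm and grips with 3 to 60 N. Pads are 19 mm wide; open, the fingers measure 130 mm over their backs; the gripper's body (78 mm by 193 mm) begins 47 mm behind the grasp point.
Start: joints at [92.653, 20.546, 0.682, 0, -70.136, -16.507], TCP at [0.162, 0.655, 0.405] pointing down, gripper open.
Joint ranges: [-176.03, 176.03], [-82.01, 121.73], [-58.28, 71.71], [-173.87, 95.51], [-174.79, -0.11], [-173.66, 173.66]. Speed limits (degrees/s): [136.94, 136.94, 172.46, 180, 180, 180].

INTERFACE

Orientations are given as a 3x3 rotation matrix whose columns are the frame's x, y, z axes.
In Python, from workcell import * gives the robot as it stands. The module is installed in compiled form; this text tells all that it offers.
- The arm moves only by the tool apply_moves, never from a script. Its argument "deltas" is one flat list of numbers, 7 for each row, row after row: the shift along the tool's x, y, z in mm, then the turn, a rotation vector about the tool's x, y, z in rad, then the opening, from -1 (shut) to 1 (fully open). In form: [x, y, z, ax, ay, az, jaw, x, y, z, ax, ay, az, jaw, ...]. A call has exactly 10 rows; each row is the pose to reach, as a shift and turn from the pose commanded when the call began, along the tool's axes at that moment; what a row does not reach only later rows make up. A row lasts 1/8 s, in which the tool goes at most 62.5 mm and 10.7 degrees, less where a joint would pass 70% of its speed; a pose out of reach is approached as far as the arm can. A call with a gripper value outside its range is refused whole. The fingers move at their own pace and stop on an object; the grip force is fixed at half the most. Time passes only in rows, so rows that repeat a pose let the fingers close, or fill a call up. It gives the time, the measured TCP pose, the force and the opening at its end, in the units of the state.
- observe(): the state, without advancing time (a new reading comes with each control period).
- read_camera(name): name is "scene" or "top"; returns the picture (400x640x3 uint8, red, green, blue); there is no depth.
- camera_params(name): a dict with "K" (3x3 intrinsics, pixels), "dist_coeffs" ([k1, k2, p1, p2, k3] as OpenCV has them; the pictures are not rectified), "cam_to_world" (4x4, takes a point from camera to world coordinates). Camera axes: x right, y down, z forward; pixel columns grow to the right and rows downward; lengths in m; the calibration is good to about 2 mm. A picture is of the moment at which its call begins. camera_params takes no time and is no camera call.
- close_job(): hands the job in, once; it reports no verdict.
The state is a dict: "time_s": time; "joints": joint angles; "qvel": joint speeds; "tau": joint torques, N m; "tool_pos": TCP position; "orientation": TCP orientation; "force": force on the tool from outside, world axes, zero at the start; "moment": the same for the moment, N m; "grip_width": finger opening in m.
Only numpy, scipy, OpenCV 4.12 (cv2) and the standard library are available. Lean on these libraries where they do the work, as an engineer would, in place of code of your own. Each camera call takes 0.05 s, during which the arm holds its last target. There are 200 camera calls.

TASK

Close the open grey metal test box with the cover that has a tongue at one end. Hold the cover tilted with the tongue end low, hook the tongue under the ledge at the end of the box, then swing the cover down until it lies flat on its seat inside the walls, and let go of it. Leave the other cover, the plain one without a tongue, where it lies.

Things in the scene. Friction and masses are not known exactly. Their poses are not given: they have to be found in the camera images.
- test_box: Open grey metal box fixed to the bench, 176 (x) x 116 (y) mm, origin at the centre of its underside, z up. Walls 5 mm thick, 59 mm high, 68 mm at the +x end. The cover seats in the recess inside them, 166 x 106 mm (x -83 to 83), on a flat rim 42 mm above the bench, 18 mm wide at the sides, 26 at the ends. Two short brass ports on the -x wall. A ledge overhangs the recess at the +x end.
- ledge_edge (a point): Middle of the ledge's lower free edge, at x 61, z 62 mm in the box's frame. The ledge is a 6 mm plate across the whole box, x 61 to 83 mm, from the +x wall; below it is a slot 20 mm high over the seat, closed at the +x wall and both sides. The -x wall is too high to slide the cover in flat. Axes as the box's.
- cover: The tongued cover, loose, about 0.25 kg, starts flat on the bench, tongue roughly away from the robot. Grey metal lid 120 (x) x 90 (y) x 16 mm; origin at the centre of its underside, z up. Mid-top a dark bar grip, 12 mm thick (x), 60 long (y), 29 high (16 to 45 mm above the underside). Tongue at the +x end. Seated, its origin is 11 to 23 mm to -x of the box's centre, at z 42 mm.
- tongue_tip (a point): Middle of the free end of the cover's tongue, 94 mm in +x from the cover's origin and 2.5 mm above its underside; axes as the cover's. The tongue is 70 mm wide, 5 mm thick, flush with the underside and sticks out 34 mm from the lid.
- plain_cover: The other cover, not for this box: same material, width, thickness and grip, 154 mm long, no tongue. Origin at the centre of its underside. The two covers lie one left and one right of the box, in either order.

How it is judged:
By the outcome, as a careful person would: the job done as asked, in the order asked, and still so for the second after the job is handed in, with the robot touching nothing.
It also fails if it takes over 46 s, if anything falls off the work surface, if the arm or the gripper's body presses on something with over 40 N, if the wrist force passes 120 N, or if a joint passes its speed limit or range.

## Working session

There is one attempt and no reset: what is moved stays moved. The work goes in short steps, Python scripts to look and compute and a tool call to move; the robot and the scene stay as the last step left them, time stands still between calls to the robot, and variables do not carry over. Pictures are saved under pics/ and viewed, about 8 in all and at most 12, crops included, and the job is handed in when it is done.

Besides the shell and the picture viewer there is one more tool, called after "Call:" as name(argument=value, ...), one argument or row to a line, values as JSON. apply_moves: Moves the arm, as the interface text tells. Its arguments: {"type":"object","properties":{"deltas":{"type":"array","items":{"type":"number"}}},"required":["deltas"]}

```bash
mkdir -p pics; cat > h.py <<'E'
from workcell import *
import numpy as np, cv2
def ray(cam,uv):
    p=camera_params(cam);K=np.array(p["K"]);T=np.array(p["cam_to_world"])
    n=cv2.undistortPoints(np.array(uv,float).reshape(-1,1,2),K,np.array(p["dist_coeffs"])).reshape(-1,2)
    return T[:3,3],np.c_[n,np.ones(len(n))]@T[:3,:3].T
def at(cam,uv,z):
    o,d=ray(cam,uv);return o+d*((z-o[2])/d[:,2])[:,None]
def proj(cam,P):
    p=camera_params(cam);T=np.linalg.inv(np.array(p["cam_to_world"]))
    r,_=cv2.Rodrigues(T[:3,:3]);return cv2.projectPoints(np.array(P,float).reshape(-1,1,3),r,T[:3,3],np.array(p["K"]),np.array(p["dist_coeffs"]))[0].reshape(-1,2)
def snap(cam,name,crop=None,f=1):
    im=read_camera(cam)[:,:,::-1]
    if crop: a,b,c,d=crop; im=im[b:d,a:c]
    cv2.imwrite(f"pics/{name}.png",cv2.resize(im,None,fx=f,fy=f,interpolation=cv2.INTER_CUBIC))
E
python3 - <<'E'
from h import *
snap("top","t0",None,1.25);snap("scene","s0",None,1.25)
np.set_printoptions(precision=4,suppress=True)
for c in("top","scene"):
    T=camera_params(c)["cam_to_world"];print(c,np.array(T))
o=observe();print(o["time_s"],o["tool_pos"],np.array(o["orientation"]),o["grip_width"])
E
```

```text
top [[ 0.0131 -0.9845  0.1747  0.3012]
 [-0.9998 -0.0107  0.0145  0.022 ]
 [-0.0124 -0.1748 -0.9845  1.2955]
 [ 0.      0.      0.      1.    ]]
scene [[ 0.6349 -0.4518  0.6267 -0.5867]
 [-0.7722 -0.3956  0.4971 -0.8436]
 [ 0.0233 -0.7996 -0.6001  1.1455]
 [ 0.      0.      0.      1.    ]]
0.1 [0.1616 0.6552 0.4038] [[-0.0002 -0.2395 -0.9709]
 [-0.0015 -0.9709  0.2395]
 [-1.      0.0015 -0.0002]] 0.08794068313156271
```

View pics/t0.png

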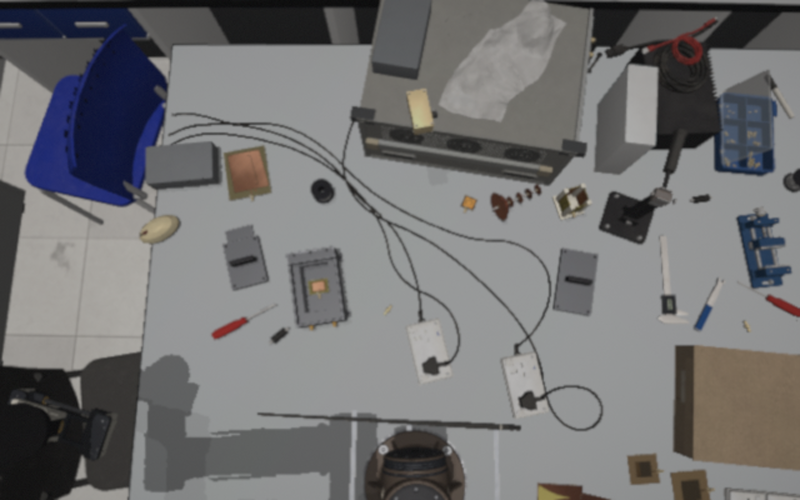

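View pics/s0.png

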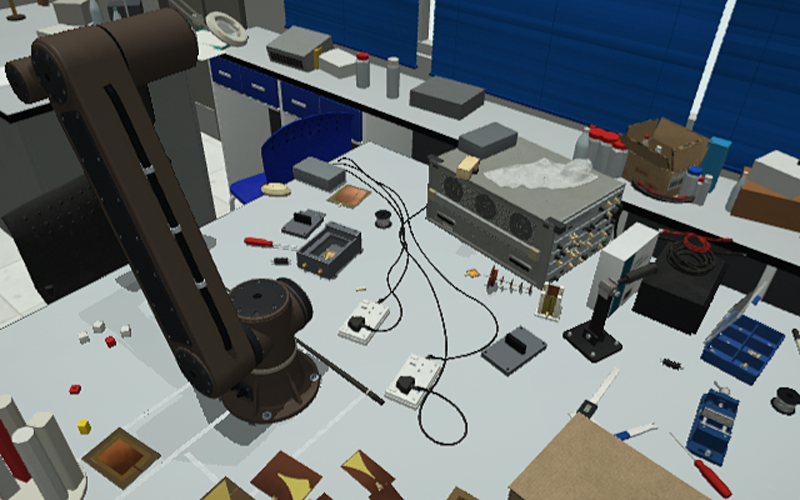

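Tongued cover is at about (245,257) in the top view and the box is at (318,287), its ledge at the upper end and ports at the lower. The plain cover is far right at (575,282). I'll enlarge both views next.

```bash
python3 - <<'E'
from h import *
snap("top","t1",(170,170,290,270),6);snap("scene","s1",(215,155,300,230),8)
E
```

```text
(no output)
```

View pics/t1.png

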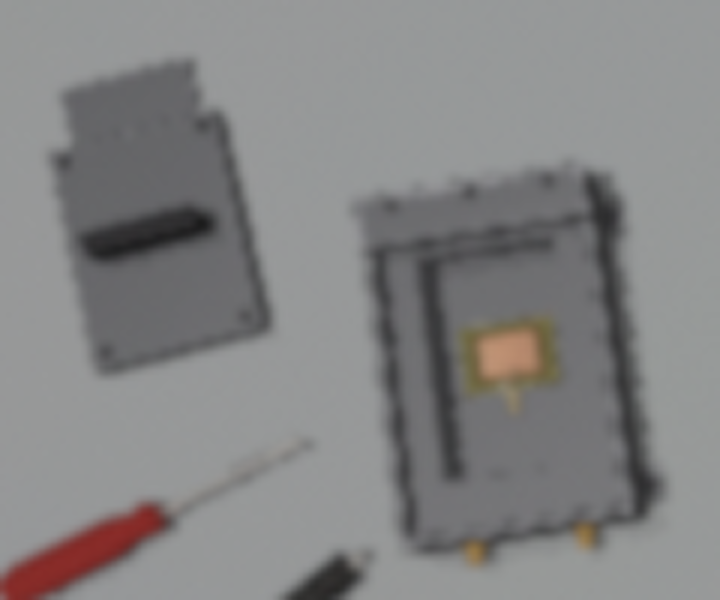

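View pics/s1.png

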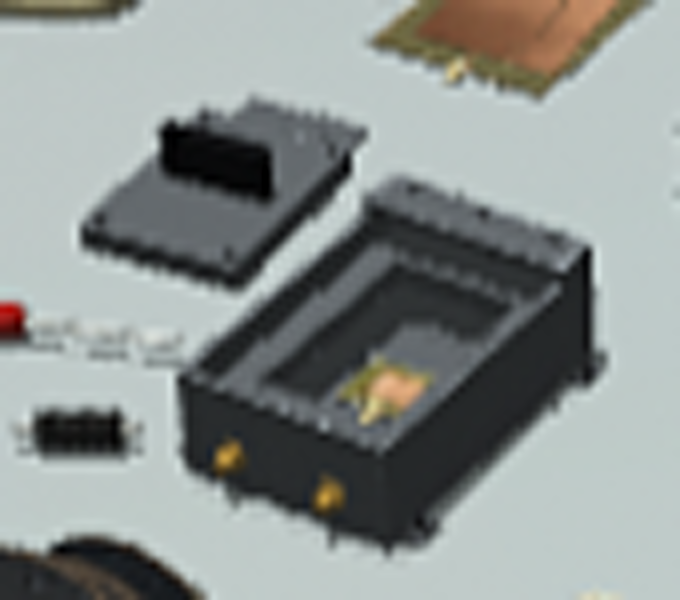

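```bash
cat > fit.py <<'E'
from h import *
from scipy.optimize import least_squares
def conv(px,c,f): return c[:2]+(np.array(px,float)+.5)/f-.5
T=((170,170),6);S=((215,155),8)
def fit(obs,x0):
    def res(p,flat=True):
        c,s=np.cos(p[2]),np.sin(p[2]);R=np.array([[c,-s,0],[s,c,0],[0,0,1]])
        out=[proj(cam,np.array(m)/1000@R.T+[p[0],p[1],0])[0]-conv(px,np.array(C[0]),C[1]) for cam,C,m,px in obs]
        return np.ravel(out) if flat else np.array(out)
    for n in (None,'top','scene'):
        o=obs
        if n: o=[q for q in obs if q[0]==n]
        def r2(p):
            nonlocal obs;sv=obs;obs=o;v=res(p);obs=sv;return v
        r=least_squares(r2,x0,loss='soft_l1',x_scale=[.01,.01,.1]);print(n,r.x[:2].round(4),np.degrees(r.x[2]).round(2))
        if n is None: print(r.fun.reshape(-1,2).round(2).tolist())
E
python3 - <<'E'
from fit import *
t=lambda m,p:("top",T,m,p)
s=lambda m,p:("scene",S,m,p)
print(at("top",[conv((155,240),np.array(T[0]),6),conv((505,360),np.array(T[0]),6)],.03))
fit([t((94,35,5),(62,92)),t((94,-35,5),(193,62)),t((60,45,16),(52,155)),t((60,-45,16),(220,115)),t((-60,-45,16),(262,325)),t((-60,45,16),(100,370)),
 s((94,35,5),(250,97)),s((94,-35,5),(368,132)),s((-60,45,16),(82,222)),s((-60,-45,0),(238,290)),s((60,-45,16),(352,150))],[.6,.3,.2])
fit([t((88,58,68),(355,208)),t((88,-58,68),(588,175)),t((-88,58,59),(412,547)),t((-88,-58,59),(640,517)),
 s((-88,58,59),(183,375)),s((-88,-58,59),(385,452)),s((88,-58,68),(592,250)),s((88,58,68),(400,178)),s((-88,-58,0),(388,548))],[.55,.17,.1])
E
```

```text
[[0.50760505 0.42261805 0.03      ]
 [0.44808804 0.24033071 0.03      ]]
None [0.5101 0.4249] 15.93
[[0.29, -0.19], [-0.09, -0.9], [-0.13, -0.42], [-0.2, -1.2], [1.15, 0.48], [-0.22, 0.61], [0.06, 0.15], [-0.15, -0.31], [-0.76, 0.52], [-0.43, 0.89], [-0.13, -0.12]]
top [0.5092 0.4253] 15.61
scene [0.5122 0.4252] 16.24
None [0.446  0.2374] 10.09
[[0.64, -1.28], [0.24, -2.07], [-0.67, 1.06], [0.43, -0.38], [-1.24, 0.15], [-0.24, 0.62], [0.04, -0.41], [-1.19, -0.27], [0.1, 1.35]]
top [0.4438 0.2378] 10.45
scene [0.4488 0.237 ] 9.25
```

```bash
cat >> h.py <<'E'
from scipy.spatial.transform import Rotation as Ro
def pose_cover(yaw,tilt):  # cover rotation; tilt = tongue down
    return Ro.from_euler('zy',[yaw,tilt],degrees=True).as_matrix()
def tcp_for(org,yaw,tilt,gz=.038):  # TCP pose holding cover with origin org
    R=pose_cover(yaw,tilt);X,Y,Z=R.T
    return np.array(org)+Z*(gz+.159), np.c_[-Z,-X,np.cross(-Z,-X)]
def delta(p,R):
    o=observe();R0=np.array(o["orientation"])
    d=R0.T@(p-np.array(o["tool_pos"]))*1000;r=Ro.from_matrix(R0.T@R).as_rotvec()
    print(d.round(1),r.round(4));return d,r
E
python3 - <<'E'
from h import *
p,R=tcp_for([.510,.425,.10],15.9,0);delta(p,R)
E
```

```text
[ 107.3  140.  -393.4] [ 1.0514e+00 -7.0000e-04 -9.0000e-04]
```

Call:
apply_moves(
  deltas=[12,16,-44,0.12,0,0,0.2,24,31,-87,0.24,0,0,0.2,37,48,-134,0.36,0,0,0.2,50,65,-183,0.49,0,0,0.2,63,82,-230,0.62,0,0,0.2,75,98,-275,0.74,0,0,0.2,87,114,-319,0.86,0,0,0.2,98,128,-360,0.96,0,0,0.2,107,140,-393,1.05,0,0,0.2,107,140,-393,1.05,0,0,0.2],
)

```text
time_s: 1.45
tool_pos: [0.5112, 0.4235, 0.2963]
orientation: [[-0.001, -0.962, -0.272], [-0.002, -0.272, 0.962], [-1.0, 0.002, -0.001]]
force: [-0.4, -0.6, 0.6]
grip_width: 0.0524
```

```bash
python3 - <<'E'
from h import *
p,R=tcp_for([.510,.425,.0],15.9,0);delta(p,R);o=observe();print(o["joints"],o["grip_width"],o["time_s"])
snap("top","t2",(150,150,290,270),5);snap("scene","s2",(195,120,305,230),6)
E
```

```text
[99.3  0.6  2. ] [-0.0024 -0.0015 -0.0018]
[ 5.64295172e+01  2.41849618e+01 -8.65221230e+00 -4.81144498e-03
 -5.72973400e+01 -4.06645876e+01] 0.052392005163648135 1.45
```

View pics/s2.png

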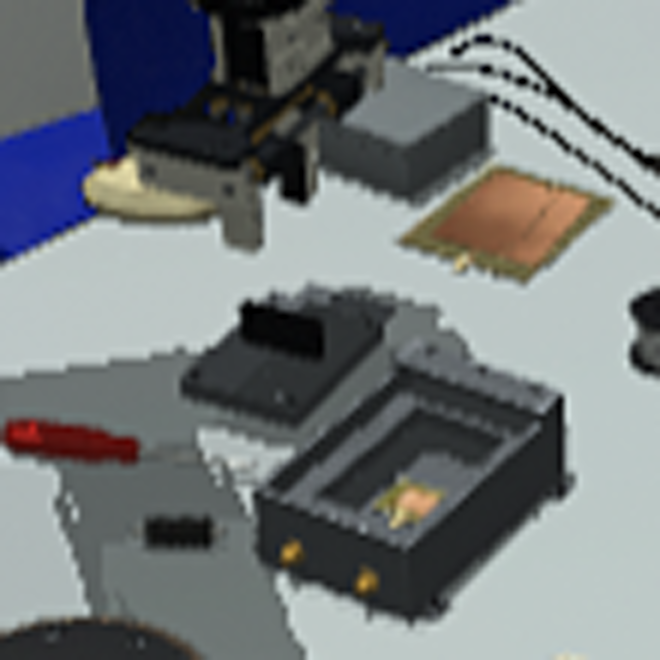

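The gripper hangs above the cover with its jaws across the grip (s2: fingers at about (240,215), grip at (285,330)). I'll descend and close.

Call:
apply_moves(
  deltas=[15,0,1,0,0,0,0.2,40,0,1,0,0,0,0.2,65,0,2,0,0,0,0.2,85,0,2,0,0,0,0.2,95,0,2,0,0,0,0.2,98,0,2,0,0,0,0.2,98,0,2,0,0,0,0.2,98,0,2,0,0,0,-1,98,0,2,0,0,0,-1,98,0,2,0,0,0,-1],
)

```text
time_s: 2.8
tool_pos: [0.5092, 0.4272, 0.2001]
orientation: [[0.0, -0.961, -0.275], [0.001, -0.275, 0.961], [-1.0, -0.0, 0.0]]
force: [0.3, 0.3, -0.6]
grip_width: 0.0283
```

Call:
apply_moves(
  deltas=[0,0,0,0,0,0,-1,0,0,0,0,0,0,-1,0,0,0,0,0,0,-1,0,0,0,0,0,0,-1,-2,0,0,0,0,0,-1,-10,0,0,0,0,0,-1,-30,0,0,0,0,0,-1,-60,0,0,0,0,0,-1,-90,0,0,0,0,0,-1,-100,0,0,0,0,0,-1],
)

```text
time_s: 4.05
tool_pos: [0.5093, 0.4275, 0.302]
orientation: [[0.002, -0.961, -0.276], [0.003, -0.276, 0.961], [-1.0, -0.002, 0.002]]
force: [0.2, -0.4, -2.5]
grip_width: 0.0113
```

```bash
python3 - <<'E'
from h import *
o=observe();print(o["time_s"],o["tool_pos"],o["force"],o["moment"],o["grip_width"])
snap("top","t3",(150,150,290,270),5);snap("scene","s3",(195,120,305,230),6)
a=cv2.imread("pics/t3.png");b=cv2.imread("pics/s3.png")
h=600;f=lambda i:cv2.resize(i,(400,int(i.shape[0]*400/i.shape[1])))
a,b=f(a),f(b);c=np.zeros((400,800,3),np.uint8);c[:a.shape[0],:400]=a;c[:b.shape[0],400:]=b;cv2.imwrite("pics/c3.png",c)
E
```

```text
4.05 [0.50929454 0.42752763 0.30197536] [ 0.23711573 -0.42884272 -2.46433543] [ 0.08053308 -0.05833959  0.05165253] 0.011253316761736375
```

View pics/c3.png

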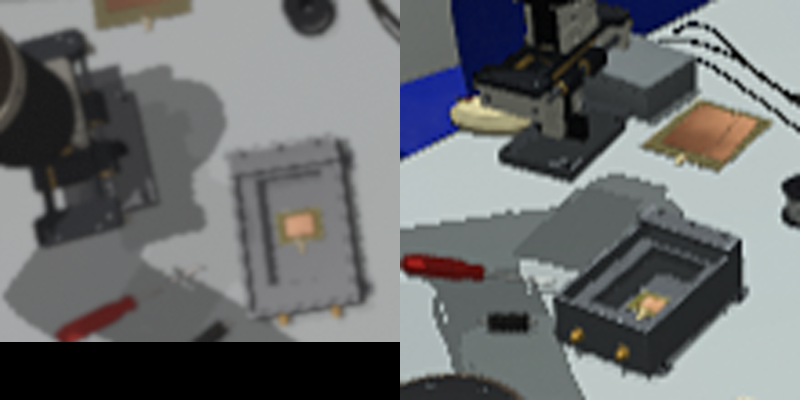

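The cover is held, with 2.5 N of weight and an 11 mm grip (c3 shows it in the jaws). The box pose fit was loose, so I'll check it with an overlay.

```bash
python3 - <<'E'
from h import *
def ov(name,cam,c0,f,p):
    im=cv2.imread(f"pics/{name}.png");yaw=np.radians(p[2]);c,s=np.cos(yaw),np.sin(yaw);R=np.array([[c,-s,0],[s,c,0],[0,0,1]])
    L=[([(-88,58,59),(-88,-58,59),(61,-58,59),(61,58,59)],(0,255,0)),([(61,58,68),(61,-58,68),(88,-58,68),(88,58,68)],(0,0,255)),
     ([(-57,35,42),(-57,-35,42),(57,-35,42),(57,35,42)],(255,255,0)),([(-88,58,0),(-88,-58,0),(88,-58,0)],(255,0,255))]
    for P,col in L:
        q=(proj(cam,np.array(P)/1000@R.T+[p[0],p[1],0])-c0+.5)*f-.5
        cv2.polylines(im,[q.round().astype(int)],len(P)==4,col,1)
    return im
p=(.446,.2374,10.09)
a=ov("t1","top",(170,170),6,p)[130:580,320:690];b=ov("s1","scene",(215,155),8,p)[150:570,160:620]
c=np.zeros((460,840,3),np.uint8);c[:a.shape[0],:a.shape[1]]=a;c[:b.shape[0],375:375+b.shape[1]]=b;cv2.imwrite("pics/ov.png",c[:,:800])
E
```

```text
(no output)
```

View pics/ov.png

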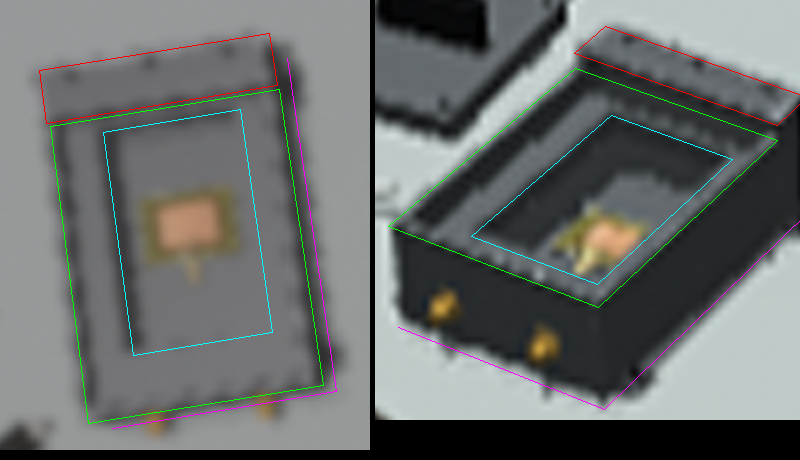

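The overlay matches to about 2 mm: green wall top, red ledge and cyan opening all lie on the box edges in both views. Next I'll plan the waypoints.

```bash
cat > wp.py <<'E'
from h import *
B=np.array([.446,.2374,0]);YAW=10.0
def wp(tx,tz,th,y=.001,gz=.041):
    Rb=pose_cover(YAW,0);R=pose_cover(0,th)
    org=np.array([tx/1000,y,tz/1000])-R@np.array([.094,0,0])
    return tcp_for(B+Rb@org,YAW,th,gz)
E
python3 - <<'E'
from wp import *
for a in [(30,120,18),(48,52,18)]:
    p,R=wp(*a);print(p);delta(p,R)
E
```

```text
[0.44913285 0.22807023 0.3392589 ]
[ -39.   112.5 -175. ] [ 0.1038 -0.0694  0.3074]
[0.46685939 0.23119589 0.2712589 ]
[  29.    94.6 -176.9] [ 0.1038 -0.0694  0.3074]
```

Call:
apply_moves(
  deltas=[-20,3,-4,0,0,0,-1,-35,12,-19,0.01,0,0.02,-1,-39,28,-44,0.03,-0.02,0.07,-1,-39,45,-70,0.04,-0.03,0.12,-1,-39,62,-97,0.06,-0.04,0.17,-1,-39,80,-124,0.075,-0.05,0.22,-1,-39,96,-149,0.09,-0.06,0.26,-1,-39,107,-167,0.1,-0.067,0.295,-1,-39,112,-175,0.104,-0.069,0.307,-1,-39,112,-175,0.104,-0.069,0.307,-1],
)

```text
time_s: 5.4
tool_pos: [0.4499, 0.2279, 0.3387]
orientation: [[-0.309, -0.937, -0.164], [-0.001, -0.172, 0.985], [-0.951, 0.305, 0.052]]
force: [-0.2, -0.5, -2.8]
grip_width: 0.0119
```

```bash
python3 - <<'E'
from wp import *
o=observe();print(o["time_s"],o["force"],o["joints"],o["grip_width"])
for a in [(48,52,18)]:
    p,R=wp(*a);delta(p,R)
snap("scene","s4",(195,100,325,220),6)
im=cv2.imread("pics/s4.png")
# predicted cover outline
p,R=np.array(o["tool_pos"]),np.array(o["orientation"])
X,Z=-R[:,1],-R[:,0];Y=np.cross(Z,X);Rc=np.c_[X,Y,Z];org=p-Z*.2-Y*.001
for P in [[(-60,45,16),(-60,-45,16),(60,-45,16),(60,45,16)],[(60,35,5),(60,-35,5),(94,-35,5),(94,35,5)],[(-60,45,0),(-60,-45,0),(60,-45,0)]]:
    q=(proj("scene",np.array(P)/1000@Rc.T+org)-[195,100]+.5)*6-.5
    cv2.polylines(im,[q.round().astype(int)],len(P)==4,(0,255,0),1)
cv2.imwrite("pics/s4o.png",im[:600])
E
```

```text
5.4 [-0.21954813 -0.48817082 -2.82851265] [ 43.55051524  13.33932248 -14.74717259 -12.63595355 -75.55765404
 -28.97950424] 0.011948755981494948
[ 58.9 -37.   -3.1] [-0.0013 -0.0014 -0.0001]
```

View pics/s4o.png

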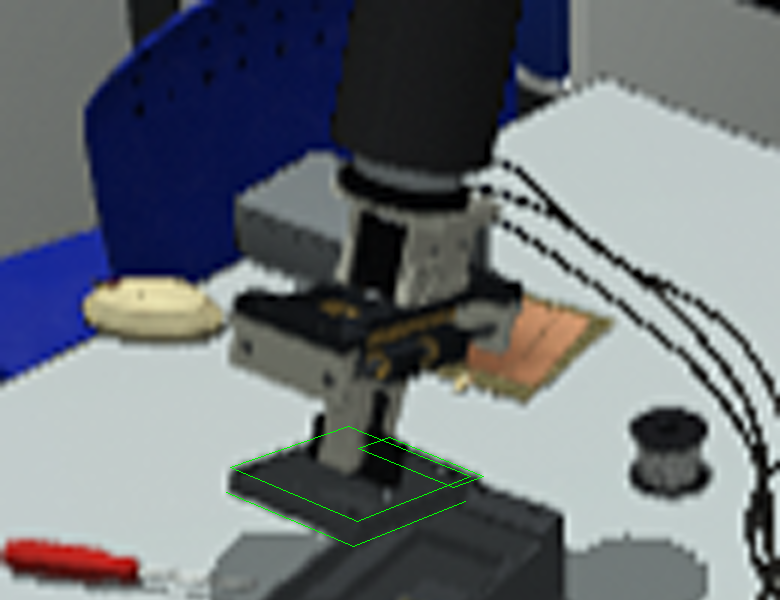

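The held cover matches the predicted green outline and is tilted with the tongue end low over the box. I'll lower it to just short of the ledge.

Call:
apply_moves(
  deltas=[5,-4,-1,0,0,0,-1,13,-8,-2,0,0,0,-1,22,-13,-2,0,0,0,-1,31,-19,-3,0,0,0,-1,40,-25,-3,0,0,0,-1,48,-30,-3,0,0,0,-1,54,-34,-3,0,0,0,-1,58,-36,-3,0,0,0,-1,59,-37,-3,0,0,0,-1,59,-37,-3,0,0,0,-1],
)

```text
time_s: 6.7
tool_pos: [0.4666, 0.2315, 0.2713]
orientation: [[-0.309, -0.937, -0.165], [-0.002, -0.173, 0.985], [-0.951, 0.305, 0.052]]
force: [-0.4, -0.3, -3.3]
grip_width: 0.0122
```

```bash
python3 - <<'E'
from wp import *
o=observe();print(o["time_s"],o["force"],o["moment"],o["grip_width"])
for a in [(48,52,18),(60,48,18),(77,45.5,18)]:
    p,R=wp(*a);delta(p,R)
snap("scene","s5",(215,140,315,220),7)
im=cv2.imread("pics/s5.png")
p,R=np.array(o["tool_pos"]),np.array(o["orientation"])
X,Z=-R[:,1],-R[:,0];Y=np.cross(Z,X);Rc=np.c_[X,Y,Z];org=p-Z*.2-Y*.001
for P in [[(-60,45,16),(-60,-45,16),(60,-45,16),(60,45,16)],[(60,35,5),(60,-35,5),(94,-35,5),(94,35,5)]]:
    q=(proj("scene",np.array(P)/1000@Rc.T+org)-[215,140]+.5)*7-.5
    cv2.polylines(im,[q.round().astype(int)],True,(0,255,0),1)
cv2.imwrite("pics/s5o.png",im)
E
```

```text
6.7 [-0.35054897 -0.27595406 -3.31915814] [ 0.09995777 -1.4356261   0.01618961] 0.012193413398424956
[-0.1 -0.2 -0.4] [-0.0006 -0.0015 -0.0004]
[  0.1 -12.8  -0.5] [-0.0006 -0.0015 -0.0004]
[ -2.7 -29.8  -0.5] [-0.0006 -0.0015 -0.0004]
```

View pics/s5o.png

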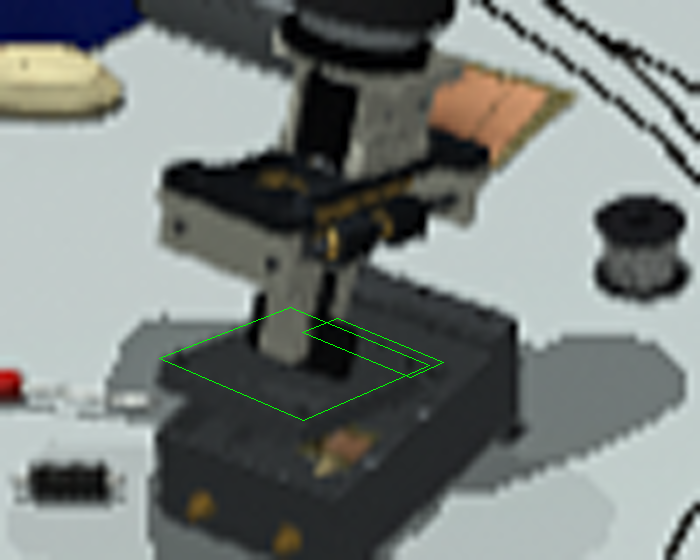

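Forces show no contact and the tilted cover is in the box mouth, ahead of the ledge. I'll slide the tongue under it gently.

Call:
apply_moves(
  deltas=[0,-3,0,0,0,0,-1,0,-6,0,0,0,0,-1,0,-10,0,0,0,0,-1,0,-13,0,0,0,0,-1,-1,-17,0,0,0,0,-1,-1,-20,0,0,0,0,-1,-2,-24,0,0,0,0,-1,-2,-26,0,0,0,0,-1,-2,-28,0,0,0,0,-1,-2,-28,0,0,0,0,-1],
)

```text
time_s: 8.0
tool_pos: [0.4935, 0.2363, 0.2644]
orientation: [[-0.309, -0.937, -0.165], [-0.002, -0.173, 0.985], [-0.951, 0.305, 0.052]]
force: [0.2, -0.1, -2.7]
grip_width: 0.0119
```

```bash
python3 - <<'E'
from wp import *
o=observe();print(o["time_s"],o["force"],o["moment"],o["grip_width"])
for a in [(76,45.5,18),(76,43.5,12),(76,42.5,6),(76,42.5,3),(76,42.5,0)]:
    p,R=wp(*a);delta(p,R)
E
```

```text
8.0 [ 0.1700663 -0.1137264 -2.7330909] [ 0.10699868 -1.3771671   0.04358496] 0.011929557263077433
[-0.6 -0.7 -0.4] [-0.0008 -0.0016 -0.0007]
[12.2 18.8  2.6] [-0.0007  0.0165 -0.1039]
[26.1 37.3  5.6] [-0.0006  0.0347 -0.207 ]
[33.4 46.2  7.1] [-0.0005  0.0438 -0.2586]
[41.  54.7  8.6] [-0.0005  0.0528 -0.3101]
```

I found a bug: extrinsic Euler order gave a harmless 3° roll. I'll fix it and recompute the swing.

```bash
sed -i "s/'zy'/'ZY'/" h.py; python3 - <<'E'
from wp import *
o=observe();R=np.array(o["orientation"]);Z=-R[:,0];X=-R[:,1]
Rb=pose_cover(YAW,0);print("tip box frame",(Rb.T@(np.array(o["tool_pos"])-Z*.2+X*.094-B)*1000).round(1))
for a in [(76,45.5,18),(76,44.5,15),(76,43.5,12),(76,43,9),(76,42.5,6),(76,42.5,3),(76,42.5,0)]:
    p,R=wp(*a);delta(p,R)
E
```

```text
tip box frame [75.1  1.8 45.5]
[-0.4 -1.7 10.3] [0.0077 0.052  0.004 ]
[ 5.7  8.3 10.1] [ 0.0064  0.0522 -0.0484]
[12.4 18.1  9.8] [ 0.005   0.0524 -0.1007]
[19.  27.7  9.5] [ 0.0036  0.0525 -0.1531]
[26.2 37.   9.2] [ 0.0023  0.0527 -0.2054]
[33.4 46.1  8.9] [ 0.0009  0.0528 -0.2578]
[41.  54.7  8.6] [-0.0005  0.0528 -0.3101]
```

Call:
apply_moves(
  deltas=[0,0,5,0.004,0.026,0,-1,0,-1,10,0.007,0.052,0,-1,2,2,10,0.007,0.052,-0.015,-1,5,7,10,0.006,0.052,-0.042,-1,9,13,10,0.006,0.052,-0.073,-1,13,19,10,0.005,0.052,-0.105,-1,17,25,9.6,0.004,0.0525,-0.138,-1,21,31,9.4,0.003,0.0525,-0.171,-1,25,36,9.2,0.002,0.0527,-0.2,-1,26,37,9.2,0.002,0.0527,-0.205,-1],
)

```text
time_s: 9.25
tool_pos: [0.4483, 0.2387, 0.2516]
orientation: [[-0.103, -0.979, -0.175], [-0.018, -0.174, 0.985], [-0.994, 0.105, 0.0]]
force: [-0.8, -0.4, -3.6]
grip_width: 0.0121
```

```bash
python3 - <<'E'
from wp import *
o=observe();print(o["time_s"],o["force"],o["moment"],o["grip_width"])
R=np.array(o["orientation"]);Z=-R[:,0];X=-R[:,1]
Rb=pose_cover(YAW,0);print("tip box frame",(Rb.T@(np.array(o["tool_pos"])-Z*.2+X*.094-B)*1000).round(1),np.degrees(np.arcsin(-X[2])))
for a in [(76,42.5,3),(76,42.5,0),(76,42,0)]:
    p,R=wp(*a);delta(p,R)
snap("scene","s6",(215,140,315,220),7)
snap("top","t6",(220,180,290,270),6)
a=cv2.convertScaleAbs(cv2.imread("pics/s6.png"),alpha=1.7,beta=10)
cv2.imwrite("pics/c6.png",a)
E
```

```text
9.25 [-0.75010647 -0.36016221 -3.59138516] [ 0.182821   -0.45126413 -0.02111134] 0.01211275072842602
tip box frame [75.1  1.  42.8] 6.015194965910059
[5.4 9.4 0.1] [ 0.0011 -0.0001 -0.0526]
[11.2 19.5  0.1] [ 0.0011 -0.     -0.105 ]
[11.7 19.4  0.1] [ 0.0011 -0.     -0.105 ]
```

View pics/c6.png

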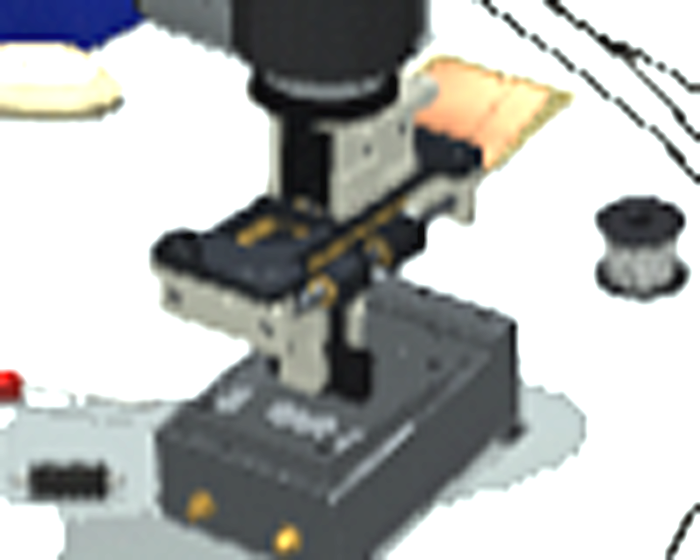

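The cover now lies between the walls with the tongue under the ledge and the near end still slightly raised (around (290,410)). I'll finish the swing.

Call:
apply_moves(
  deltas=[1,2,0,0,0,-0.013,-1,3,5,0,0,0,-0.028,-1,5,8,0,0,0,-0.044,-1,6.5,11,0,0,0,-0.06,-1,8,14,0,0,0,-0.076,-1,9.5,17,0,0,0,-0.09,-1,11,19,0,0,0,-0.1,-1,11.5,19.5,0,0,0,-0.105,-1,11.5,19.5,0,0,0,-0.105,-1,11.5,19.5,0,0,0,-0.105,-1],
)

```text
time_s: 10.6
tool_pos: [0.429, 0.2355, 0.2422]
orientation: [[-0.0, -0.985, -0.174], [0.0, -0.174, 0.985], [-1.0, 0.0, 0.0]]
force: [0.3, 0.2, -3.3]
grip_width: 0.0115
```

```bash
python3 - <<'E'
from wp import *
o=observe();print(o["time_s"],o["force"],o["moment"],o["grip_width"])
p,R=wp(76,42,0);delta(p,R)
E
```

```text
10.6 [ 0.3499942   0.17445318 -3.31642766] [ 0.12505996 -0.02102845 -0.00294857] 0.011494042803874444
[ 0.2  1.  -0. ] [ 0.0003  0.0001 -0.    ]
```

Call:
apply_moves(
  deltas=[0.5,0,0,0,0,0,-1,1,0,0,0,0,0,-1,1,0,0,0,0,0,-1,1.5,0,0,0,0,0,-1,1.5,0,0,0,0,0,-1,1.5,0,0,0,0,0,-1,1.5,0,0,0,0,0,-1,1.5,0,0,0,0,0,-1,1.5,0,0,0,0,0,-1,1.5,0,0,0,0,0,-1],
)

```text
time_s: 11.85
tool_pos: [0.429, 0.2354, 0.2418]
orientation: [[0.0, -0.985, -0.174], [0.0, -0.174, 0.985], [-1.0, -0.001, 0.0]]
force: [-6.0, -0.9, 11.6]
grip_width: 0.0116
```

Contact is felt at the expected height, with 15 N of support. I'll release and back off straight up.

Call:
apply_moves(
  deltas=[-1,0,0,0,0,0,-1,-1,0,0,0,0,0,-0.2,-1,0,0,0,0,0,-0.2,-1,0,0,0,0,0,-0.2,-1,0,0,0,0,0,-0.2,-1,0,0,0,0,0,-0.2,-1,0,0,0,0,0,-0.2,-1,0,0,0,0,0,-0.2,-5,0,0,0,0,0,-0.2,-10,0,0,0,0,0,-0.2],
)

```text
time_s: 13.1
tool_pos: [0.4289, 0.2354, 0.2509]
orientation: [[-0.0, -0.985, -0.174], [-0.0, -0.174, 0.985], [-1.0, 0.0, -0.0]]
force: [-0.5, -0.7, 1.0]
grip_width: 0.0352
```

Call:
apply_moves(
  deltas=[-5,0,0,0,0,0,-0.2,-15,0,0,0,0,0,-0.2,-30,0,0,0,0,0,-0.2,-50,0,0,0,0,0,-0.2,-80,0,0,0,0,0,-0.2,-110,0,30,0,0,0,-0.2,-130,0,80,0,0,0,-0.2,-130,0,130,0,0,0,-0.2,-130,0,170,0,0,0,-0.2,-130,0,180,0,0,0,-0.2],
)

```text
time_s: 14.35
tool_pos: [0.397, 0.4146, 0.3809]
orientation: [[0.0, -0.984, -0.176], [0.0, -0.176, 0.984], [-1.0, -0.0, 0.0]]
force: [-0.2, -0.6, -0.5]
grip_width: 0.0347
```

```bash
python3 - <<'E'
from wp import *
o=observe();print(o["time_s"],o["force"],o["grip_width"])
snap("scene","s7",(215,140,315,220),7);snap("top","t7",(220,180,290,270),6)
a=cv2.imread("pics/s7.png");b=cv2.imread("pics/t7.png");a=cv2.convertScaleAbs(cv2.resize(a,(500,400)),alpha=1.5)
c=np.zeros((400,800,3),np.uint8);c[:,:500]=a;b=cv2.resize(b,(300,386));c[:386,500:]=b;cv2.imwrite("pics/c7.png",c)
E
```

```text
14.35 [-0.24424337 -0.60201926 -0.4985265 ] 0.034695874919519476
```

View pics/c7.png

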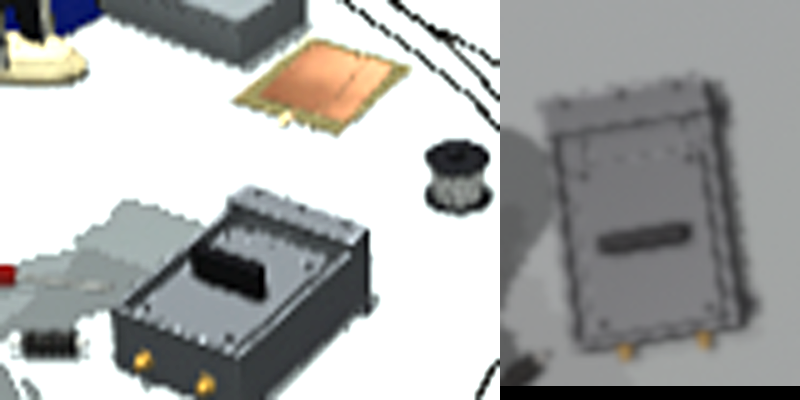

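The cover lies flat inside the walls with its tongue under the ledge, grip at (645,238) in the top half of the composite. The gripper is clear, so I'll hand in.

```bash
python3 -c "
from workcell import *
print(close_job())"
```

```text
the job is handed in; nothing more can be done
None
```

The box is closed with the tongued cover, and the job was handed in at about 14.5 s of the 46 s allowed. I held the cover tilted about 18°, slid the tongue under the ledge, swung it down flat, let go and moved clear. I left the plain cover alone.

- **Seating:** the cover met its seat at about the expected 42 mm, with roughly 15 N of support. By the measured arm position, its origin is about 19 mm to -x of the box's centre, inside the 11 to 23 mm range.
- **Last pictures:** both views, taken after release, show the cover flat inside the walls with the tongue under the ledge. The gripper is open and clear, and the force readings are back near zero.
- **Disagreements:**
  - The box pose fit was off by up to 2 pixels in places (about 6 mm), although the overlay then agreed to about 2 mm.
  - A rotation-order mistake in my script rolled the cover about 3° while I inserted the tongue. I fixed it before the swing, and no contact force showed.

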